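Reseat the heater cover on a bakery counter

TASK

The aluminium cover plate of the pastry warmer's heater box has been left lying askew on top of its four pins. Work it about until all four corner holes drop over their pins and it lies flush on the box all round, then let go. Do not let the cover fall off the box, and leave the two jars and the price tag standing where they are.

Things in the scene. Friction and masses are not known exactly. Their poses are not given: they have to be found in the camera images.
- cover: loose flat aluminium cover plate, 240 x 190 x 6 mm, 0.5 to 0.8 kg; origin at the centre of its underside, x along the 240 side, z up. Too wide to grip across. Starts resting on the tips of the pins, 20 to 35 mm off centre, up to about 10 degrees askew. It slides on the tips, and when all four holes are over their pins it falls 12 mm by its own weight. Either half turn fits.
- cover_slot (a point): the middle of the cover's central through slot, level with the plate's top face, axes as the cover's. The slot is 56 mm along x and 32 mm along y: fingertips, shut or a little spread along x, fit in loosely and can drag or turn the plate.
- cover_hole (a point): the mouth of the cover's corner hole at x = +76, y = +60 mm from the middle, level with its top face. The four holes are alike: round, 13 mm across, right through, at x = +-76, y = +-60 mm.
- heater_box: fixed dark steel open-topped box, 240 x 190 mm outside, 60 mm high, walls 8 mm; origin at the centre of its underside, x along the 240 side, z up. Four upright brass pins stand in it (see box_middle); between the pins it is empty down to 25 mm above the table.
- box_rim (a point): the middle of the box's opening, level with its rim, 60 mm above the table; axes as the box's. The seated cover's underside lies at this height.
- box_middle (a point): over the middle of the box, at pin tip height (72 mm above the table, 12 mm above the rim). Pins: 9 mm thick, the top 6 mm tapering to 7 mm, spaced like the cover's holes and square to the box, but the whole pin frame is mounted with play: its middle lies up to 7 mm from here along x and along y, each time differently. That offset is not measured; find it by feel.
- jam_jar: standing dark red jam jar with red lid, 60 mm across, 85 mm high, beside the box; origin at the centre of its underside
- honey_jar: standing amber honey jar with brass-coloured lid, 60 mm across, 85 mm high, beside the box; origin at the centre of its underside
- price_tag: black price tag, 75 mm wide, 66 mm high, on a small wooden foot 40 x 60 mm, standing beyond the box; origin at the centre of its underside

How it is judged:
By the outcome, as a careful person would: the job done as asked, in the order asked, and still so for the second after the job is handed in, with the robot touching nothing.
It also fails if it takes over 72 s, if anything falls off the work surface, if the arm or the gripper's body presses on something with over 40 N, if the wrist force passes 120 N, or if a joint passes its speed limit or range.

ROBOT

A 6-joint arm with a two-finger parallel gripper is mounted at the origin on the work surface. World frame = base frame: x ahead of the robot, y to its left, z up, the work surface at z = 0. Lengths are in mm, angles in rad, forces in N, time in s.
With the tool pointing down it reaches from about 400 to 925 mm from the base axis. Payload 12.5 kg.
Tool frame: the origin (TCP) lies at the very end of the fingers, on their centre line; the grasp point (between the pads) lies 19 mm behind it; z points along the fingers, y is the line along which they close (so a half turn about z gives the same grasp; the last joint's range is limited). The gripper opens to 95 mm and grips with 3 to 60 N. Pads are 20 mm wide; open, the fingers measure 119 mm over their backs; the gripper's body (75 mm by 180 mm) begins 59 mm behind the grasp point.
Start: joints at [-1.309, 0.491, 1.559, -0, 1.092, -0.106], TCP at [224.751, -583.21, 214.661] pointing down, gripper open.
Joint ranges: [-3.1, 3.1], [-0.84, 2.19], [0.05, 2.79], [-1.13, 4.28], [0.06, 2.93], [-2.69, 2.69]. Speed limits (rad/s): [2.22, 2.22, 2.79, 3.14, 3.14, 3.14].

INTERFACE

Orientations are given as [roll, pitch, yaw] about the fixed x, y, z axes, in that order (R = Rz(yaw) Ry(pitch) Rx(roll)).
In Python, from cell import env, cams, state, job_done gives the robot as it stands (env), with the cameras (cams), the readings as plain functions and the job as plain functions.
- The arm moves only by the tool step_hand, called after ">>>" as name([rows], argument=value, ...), one row to a line, values as JSON. Schema: {"type":"object","properties":{"increments":{"type":"array","items":{"type":"array","items":{"type":"array","items":{"type":"number"},"minItems":5,"maxItems":5},"minItems":1,"maxItems":5},"minItems":1,"maxItems":1},"only":{"type":"string"},"quiet":{"type":"boolean"},"lines":{"type":"string"}},"required":["increments"],"additionalProperties":false}. increments is a list that holds a single list of rows (three levels of brackets), with 1 to 5 rows, each of 5 numbers: dx, dy, dz in mm, then a turn about the tool's z in rad, then the opening from 0.0 (shut) to 1.0 (fully open); each row is the pose to reach, as a shift and turn from the pose commanded when the call began, along the tool's axes at that moment; what a row does not reach only later rows make up. A row lasts 1/12 s, in which the tool goes at most 41.7 mm and 0.125 rad, less where a joint would pass 70% of its speed; a pose out of reach is approached as far as the arm can. The fingers move at their own pace and stop on an object; the grip force is fixed at half the most. Time passes only in rows, so rows that do not move let the fingers close. The tool returns the time, the measured TCP pose, the force, the opening and the grip force at its end. only (a regular expression) keeps the lines of the reply that match it, lines (a string "A,B") keeps lines A to B, and quiet returns only ok. Input that does not fit is refused with a message, and nothing moves.
- state(): the state, without advancing time (a new reading comes with each control period).
- cams.read_camera(name): name is "side" or "top" or "wrist"; returns (picture, depth): 420x560x3 uint8, red, green, blue; 420x560 float32, mm along the optical axis (not along the pixel's ray), 0 where there is no reading.
- cams.camera_info(name): a dict with "vertical_fov" (degrees; the focal length in pixels is half the picture's height over the tangent of half this angle, whatever the lens; pixels are square), "cx", "cy" (the principal point, pixels), "origin" and "attitude" of the camera in the world. Camera axes: x right, y down, z forward; pixel columns grow to the right and rows downward; lengths in mm; the calibration is good to about 2 mm. The wrist camera is an equidistant fisheye: a pixel r from the principal point sees the ray r / f radians off the axis. A picture is of the moment at which its call begins: read the wrist's pose just before it. camera_info takes no time and is no camera call; for the wrist camera it gives the pose at the moment of the call.
- job_done(): hands the job in; it is judged then, once.
The state is a dict: "t": time; "joints": joint angles; "qvel": joint speeds; "tau": joint torques, N m; "eef_pos": TCP position; "tcp_rot": TCP orientation; "ft_force": force on the tool from outside, world axes, zero at the start; "moment": the same for the moment, N m; "opening": opening from 0.0 (shut) to 1.0 (fully open); "grip_force": force on a finger pad.
Only numpy, scipy, OpenCV 4.12 (cv2) and the standard library are available. Lean on these libraries where they do the work, as an engineer would, in place of code of your own. Each camera call takes 0.05 s, during which the arm holds its last target. There are 200 camera calls.

## Working session

There is one attempt and no reset: what is moved stays moved. The work goes in short steps, Python scripts to look and compute and a tool call to move; the robot and the scene stay as the last step left them, time stands still between calls to the robot, and variables do not carry over. Pictures are saved under pics/ and viewed, at most 10 in all, crops included, and the job is handed in when it is done.

```bash
ls; mkdir -p pics; python3 - <<'E'
from cell import env, cams, state, job_done
import cv2,numpy as np
s=state();print(s)
for n in("top","side"):
    print(cams.camera_info(n)); p,d=cams.read_camera(n); cv2.imwrite(f"pics/{n}0.png",p[:,:,::-1]); np.save(f"pics/{n}0.npy",d)
E
```

```text
cell.py
pics
{'t': 0.0, 'joints': array([-1.30863788e+00,  4.91550126e-01,  1.55943832e+00, -2.88942287e-05,
        1.09172483e+00, -1.05613453e-01]), 'qvel': array([-0.00062814,  0.00140379, -0.00095309,  0.00080105, -0.00077558,
       -0.00013533]), 'tau': array([ 1.43725885e-05, -6.12644434e+01, -2.58184969e+01,  6.92049810e-02,
        4.82442684e-02, -1.64815433e-04]), 'eef_pos': array([ 224.65343227, -582.96504306,  214.07144923]), 'tcp_rot': array([-3.14047557e+00, -9.26499595e-05,  3.67785180e-01]), 'ft_force': array([-4.05311025e-01,  3.13411391e-04,  1.09642924e-01]), 'moment': array([-0.0340497 ,  0.0310032 , -0.02009918]), 'grip_force': 0.0, 'opening': 0.9987642584888636}
{'vertical_fov': 46.32325246957277, 'cx': 270.3423913198401, 'cy': 212.71018917253093, 'origin': array([ 466.37538679,   28.3429131 , 1139.70717878]), 'attitude': array([-3.00888274,  0.00455753, -1.5926026 ])}
{'vertical_fov': 54.76206206465639, 'cx': 284.3891868674716, 'cy': 208.5690705527824, 'origin': array([506.78228393, 786.38029894, 600.21734491]), 'attitude': array([-2.17169679e+00,  2.18317300e-03, -3.01746084e+00])}
```

View pics/top0.png

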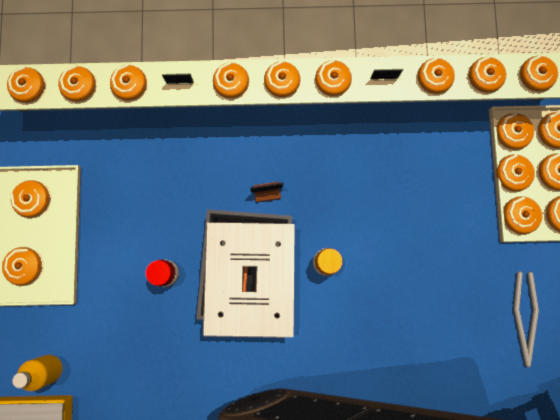

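View pics/side0.png

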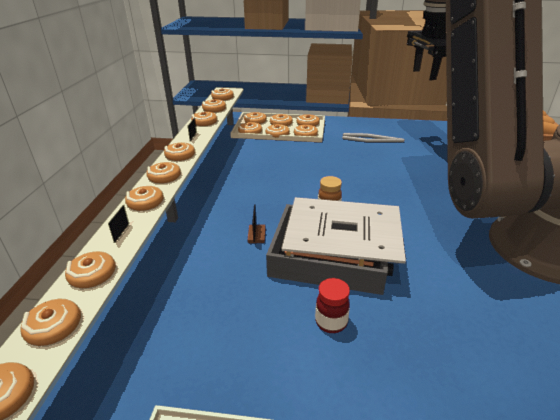

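The top view shows the plate with holes near (222,243), (277,244), (221,314), (277,315) and its slot at (249,279). The box shows beyond the plate at the far and left sides, with a far-left corner at (207,211). The jars are at (160,272) and (328,262), and the tag is at (267,190). The side view agrees.

```bash
cat > h.py <<'E'
import numpy as np,cv2
from cell import env, cams, state, job_done
from scipy.spatial.transform import Rotation as Ro
def cam(n):
    i=cams.camera_info(n); f=210/np.tan(np.radians(i['vertical_fov']/2)); return i,f,Ro.from_euler('xyz',i['attitude']).as_matrix()
def cloud(n,d):
    i,f,R=cam(n); v,u=np.mgrid[:420,:560]; c=np.stack([(u-i['cx'])/f,(v-i['cy'])/f,np.ones_like(d)],-1)*d[...,None]
    return c@R.T+i['origin']
def plane(n,uv,z):
    i,f,R=cam(n); uv=np.atleast_2d(uv).astype(float); r=np.c_[(uv[:,0]-i['cx'])/f,(uv[:,1]-i['cy'])/f,np.ones(len(uv))]@R.T
    return i['origin']+r*((z-i['origin'][2])/r[:,2])[:,None]
E
python3 - <<'E'
from h import *
for n in("top","side"):
    p=cv2.imread(f"pics/{n}0.png"); d=np.load(f"pics/{n}0.npy"); P=cloud(n,d)
    near=(abs(P[...,0]-480)<220)&(abs(P[...,1]-30)<150)
    m=(near&(P[...,2]>71)&(P[...,2]<86)&(p.min(2)>110)).astype('uint8')
    k,l,st,c=cv2.connectedComponentsWithStats(m); j=1+st[1:,4].argmax(); m=(l==j).astype('uint8')
    Q=P[m>0]; print(n,'plate z',np.median(Q[:,2]),Q[:,2].std(), np.linalg.lstsq(np.c_[Q[:,:2]-Q[:,:2].mean(0),np.ones(len(Q))],Q[:,2],rcond=None)[0])
    W=plane(n,np.argwhere(m)[:,::-1],78)[:,:2].astype('float32'); print('rect',cv2.minAreaRect(W))
    cs,h=cv2.findContours(m,cv2.RETR_CCOMP,cv2.CHAIN_APPROX_NONE)
    for c,hh in zip(cs,h[0]):
        if hh[3]>=0 and len(c)>5:
            M=c[:,0].mean(0); print('hole',len(c),M,plane(n,M,78)[0].round(1))
    dark=near&(P[...,2]>52)&(P[...,2]<66)&(p.max(2)<110)
    B=P[dark]; print('rim',len(B),np.median(B[:,2]),B.min(0),B.max(0), cv2.minAreaRect(B[:,:2].astype('float32')))
    z=cv2.resize(p[195:345,140:345] if n=='top' else p[170:340,230:430],None,fx=3.5,fy=3.5,interpolation=cv2.INTER_CUBIC); cv2.imwrite(f"pics/{n}0z.png",z); 
E
```

```text
top plate z 77.37788576360026 1.9714879289655378 [-1.00424751e-03  5.01803168e-04  7.73768958e+01]
rect ((467.1473083496094, 78.37422943115234), (189.85040283203125, 239.7063751220703), 87.84190368652344)
hole 19 [276.68421053 314.73684211] [389.4  21.4  78. ]
hole 18 [220.5        313.88888889] [393.7 140.7  78. ]
hole 79 [248.74683544 303.11392405] [415.   80.3  78. ]
hole 80 [249.     298.4375] [424.8  79.6  78. ]
hole 81 [249.20987654 278.66666667] [466.6  78.5  78. ]
hole 78 [249.5 259. ] [508.6  77.2  78. ]
hole 78 [249.5        254.19230769] [518.9  77.   78. ]
hole 18 [277.88888889 243.5       ] [540.6  15.2  78. ]
hole 17 [222.29411765 242.70588235] [545.  135.5  78. ]
rim 502 59.209755600258745 [459.4111699  -97.6596121   52.03430462] [678.42851381 179.99916809  65.9686363 ] ((571.20458984375, 46.252052307128906), (210.40304565429688, 277.98333740234375), 2.7690446376800537)
side plate z 78.83866844493951 0.9738143894611582 [-3.88135275e-04 -1.13551108e-04  7.88173904e+01]
rect ((467.2134094238281, 81.50127410888672), (196.30987548828125, 240.34988403320312), 87.8414077758789)
hole 15 [380.8        247.13333333] [394.1 142.6  78. ]
hole 14 [305.42857143 239.71428571] [545.5 137.3  78. ]
hole 67 [343.82089552 226.        ] [467.7  80.7  78. ]
hole 49 [368.46938776 228.24489796] [415.6  82.4  78. ]
hole 48 [364. 228.] [425.   82.7  78. ]
hole 48 [324.27083333 224.        ] [509.5  78.6  78. ]
hole 46 [319.63043478 223.5       ] [519.6  78.   78. ]
hole 13 [379.30769231 213.23076923] [389.   23.2  78. ]
hole 11 [311.72727273 207.27272727] [540.8  17.8  78. ]
hole 6 [301.  199.5] [568.1 -11.7  78. ]
rim 500 59.811852605904164 [381.4199313  -95.15922741  52.0116737 ] [676.27419866 179.99913756  65.90468981] ((540.056396484375, 80.76478576660156), (241.0009765625, 289.9244689941406), 19.741201400756836)
```

View pics/top0z.png

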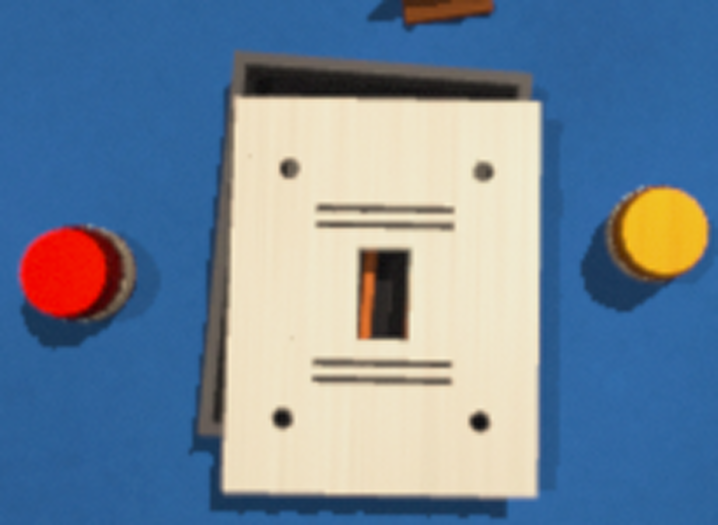

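View pics/side0z.png

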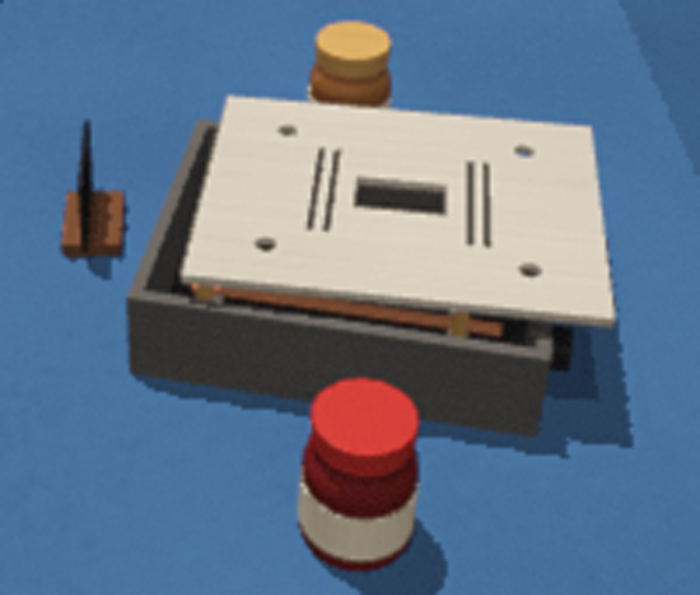

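The zooms show the box rim corners. In the top crop they are at (236,53), (531,74) and (198,436). In the side crop they are at (130,300), (205,122) and (548,350). Two brass pins show under the plate in the side crop, at (208,290) and (458,322).

```bash
python3 - <<'E'
from h import *
t=lambda q:np.array(q)/3.5+np.array([140,195])-.36
s=lambda q:np.array(q)/3.5+np.array([230,170])-.36
A=plane("top",t([(236,53),(531,74),(198,436)]),60);B=plane("side",s([(130,300),(205,122),(548,350)]),60)
for C in(A,B):
    fl,fr,nl=C[:,:2]; print(C.round(1),'w',np.linalg.norm(fl-fr),'l',np.linalg.norm(fl-nl),'yaw',np.arctan2(*(fl-nl)[::-1]),np.arctan2(-(fl-fr)[0],(fl-fr)[1]),'ctr',(fr+nl)/2)
for z in(55,60,65,70): print(z,plane("side",s([(208,290),(458,322)]),z)[:,:2].round(1))
print(cams.camera_info("wrist"))
E
```

```text
[[620.3 170.5  60. ]
 [602.7 -16.3  60. ]
 [382.3 195.1  60. ]] w 187.67675529015676 l 239.2148494578188 yaw -0.10289117770557343 -0.09406019158903402 ctr [492.5092202   89.40993179]
[[620.1 174.4  60. ]
 [598.6 -13.7  60. ]
 [384.6 187.7  60. ]] w 189.3535690157261 l 235.91305550115078 yaw -0.05628647165418046 -0.11395765772019081 ctr [491.58568175  86.98327479]
55 [[577.1 154.4]
 [432.5 164.8]]
60 [[576.5 160.2]
 [433.1 170.5]]
65 [[575.9 166. ]
 [433.8 176.2]]
70 [[575.2 171.8]
 [434.5 181.9]]
{'vertical_fov': 65.70646984690485, 'cx': 281.93361572528, 'cy': 211.79323633337557, 'origin': array([ 294.58974121, -556.94042991,  385.12910798]), 'attitude': array([ 2.87473156e+00,  8.90052007e-04, -1.20230749e+00])}
```

```bash
cat >> h.py <<'E'
def go(x,y,z,yaw):
    s=state(); R=Ro.from_euler('xyz',s['tcp_rot']).as_matrix(); d=R.T@(np.array([x,y,z])-s['eef_pos'])
    t=-(yaw-s['tcp_rot'][2]); print('t',round(s['t'],2),'tool delta',d.round(1),'turn',round((t+np.pi)%(2*np.pi)-np.pi,3),'F',s['ft_force'].round(1),'open',round(s['opening'],3))
E
```

>>> step_hand([
  [[26,-30,0,-0.08,0.1],[52,-60,0,-0.16,0.1],[78,-90,0,-0.24,0.1],[104,-120,0,-0.32,0.1],[130,-150,0,-0.4,0.1]],
])

```text
t: 0.52
eef_pos: [292.2, -394.6, 214.4]
tcp_rot: [-3.141, -0.0, 0.771]
ft_force: [1.2, -0.6, 0.5]
opening: 0.707
grip_force: 0.0
```

```bash
python3 -c "
from h import *
go(467,79,200,1.532)"
```

```text
t 0.52 tool delta [ 455.4 -217.8   14.5] turn -0.761 F [ 1.2 -0.6  0.5] open 0.707
```

>>> step_hand([
  [[36,-17,1,-0.08,0.1],[72,-34,2,-0.16,0.1],[108,-51,3,-0.24,0.1],[144,-68,4,-0.32,0.1],[180,-85,5,-0.4,0.1]],
])

```text
t: 0.93
eef_pos: [362.7, -208.5, 209.6]
tcp_rot: [3.142, 0.0, 1.171]
ft_force: [0.6, -0.7, -0.5]
opening: 0.355
grip_force: 0.0
```

```bash
python3 -c "
from h import *
go(467,79,190,1.532)"
```

```text
t 0.93 tool delta [305.4 -15.7  19.6] turn -0.361 F [ 0.6 -0.7 -0.5] open 0.355
```

>>> step_hand([
  [[38,-2,2,-0.06,0.1],[76,-4,4,-0.12,0.1],[114,-6,6,-0.18,0.1],[152,-8,8,-0.24,0.1],[190,-10,10,-0.3,0.1]],
])

```text
t: 1.35
eef_pos: [428.1, -29.7, 199.5]
tcp_rot: [3.142, 0.0, 1.471]
ft_force: [0.7, 0.2, -0.3]
opening: 0.105
grip_force: 0.0
```

```bash
python3 -c "
from h import *
go(467,79,190,1.532)"
```

```text
t 1.35 tool delta [112.   27.9   9.5] turn -0.061 F [ 0.7  0.2 -0.3] open 0.105
```

>>> step_hand([
  [[37,9,3,-0.03,0.1],[74,18,6,-0.06,0.1],[112,28,10,-0.061,0.1],[112,28,10,-0.061,0.1]],
])

```text
t: 1.68
eef_pos: [468.5, 81.7, 188.9]
tcp_rot: [3.142, -0.001, 1.533]
ft_force: [-0.5, -0.8, -0.4]
opening: 0.1
grip_force: 0.0
```

```bash
python3 - <<'E'
from h import *
go(467,79,140,1.532)
print(cams.camera_info("wrist"));p,d=cams.read_camera("wrist"); cv2.imwrite("pics/w1.png",p[:,:,::-1]);np.save("pics/w1.npy",d)
E
```

```text
t 1.68 tool delta [-2.8 -1.4 48.9] turn 0.001 F [-0.5 -0.8 -0.4] open 0.1
{'vertical_fov': 65.70646984690485, 'cx': 281.93361572528, 'cy': 211.79323633337557, 'origin': array([471.80992341, 155.33036909, 359.96349974]), 'attitude': array([ 2.87513975e+00, -3.69460360e-04, -3.69825693e-02])}
```

View pics/w1.png

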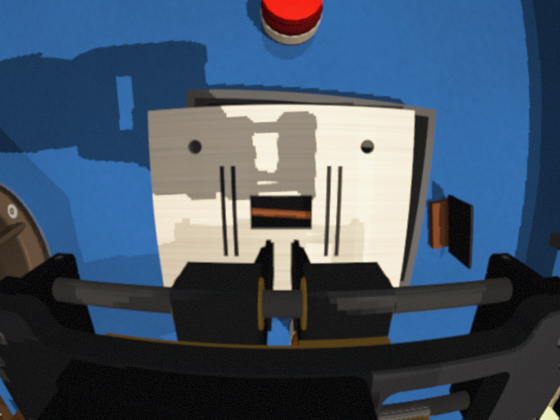

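The wrist view shows the slot at (281,212) and the plate holes at (195,146) and (367,146). The box rim corners are at (190,90) on the left and (435,110) at far right.

```bash
cat >> h.py <<'E'
def wplane(i,uv,z):
    f=210/np.tan(np.radians(i['vertical_fov']/2)); R=Ro.from_euler('xyz',i['attitude']).as_matrix()
    a=np.atleast_2d(uv).astype(float)-[i['cx'],i['cy']]; r=np.hypot(*a.T)[:,None]+1e-9; th=r/f
    v=np.c_[a/r*np.sin(th),np.cos(th)]@R.T
    return i['origin']+v*((z-i['origin'][2])/v[:,2])[:,None]
E
python3 - <<'E'
from h import *
i=cams.camera_info("wrist")
print(wplane(i,[(281,212),(195,146),(367,146)],78).round(1)); print(wplane(i,[(435,110),(401,283)],60).round(1))
E
```

```text
[[467.2  76.   78. ]
 [393.5 139.2  78. ]
 [545.2 133.6  78. ]]
[[621.3 169.   60. ]
 [594.3 -13.7  60. ]]
```

>>> step_hand([
  [[-3,-1.5,30,0,0.1],[-3,-1.5,65,0,0.1],[-3,-1.5,95,0,0.1],[-3,-1.5,115,0,0.1],[-3,-1.5,131,0,0.1]],
])

```text
t: 2.15
eef_pos: [465.6, 73.3, 57.9]
tcp_rot: [3.141, -0.0, 1.528]
ft_force: [-0.5, 4.2, 3.5]
opening: 0.099
grip_force: 2.2
```

>>> step_hand([
  [[0,0,0,0,0.45],[0,0,0,0,0.45],[0,0,0,0,0.45],[0,0,0,0,0.45],[0,0,0,0,0.45]],
])

```text
t: 2.57
eef_pos: [466.0, 73.7, 59.4]
tcp_rot: [3.14, 0.0, 1.529]
ft_force: [0.4, 0.4, -0.5]
opening: 0.395
grip_force: 0.0
```

```bash
python3 -c "
from h import *
s=state();print(s['moment']);go(467,79,57,1.532)"
```

```text
[-0.05174866 -0.09163962 -0.05118031]
t 2.57 tool delta [5.3 0.8 2.4] turn -0.003 F [ 0.4  0.4 -0.5] open 0.395
```

>>> step_hand([
  [[0,0,0,0,0.5],[0,0,0,0,0.5],[0,0,0,0,0.5]],
])

```text
t: 2.82
eef_pos: [466.2, 73.8, 59.4]
tcp_rot: [3.14, 0.0, 1.529]
ft_force: [0.4, -1.9, 7.3]
opening: 0.434
grip_force: 30.2
```

```bash
python3 - <<'E'
from h import *
print(state()['moment']);p,d=cams.read_camera("top");cv2.imwrite("pics/top2.png",p[:,:,::-1]);np.save("pics/top2.npy",d)
p,d=cams.read_camera("side");cv2.imwrite("pics/side2.png",p[:,:,::-1]);z=cv2.resize(p[150:320,230:430],None,fx=3.5,fy=3.5,interpolation=cv2.INTER_CUBIC); cv2.imwrite("pics/s2z.png",z[:,:,::-1])
E
```

```text
[-0.40879307 -0.15985571  0.00416931]
```

View pics/s2z.png

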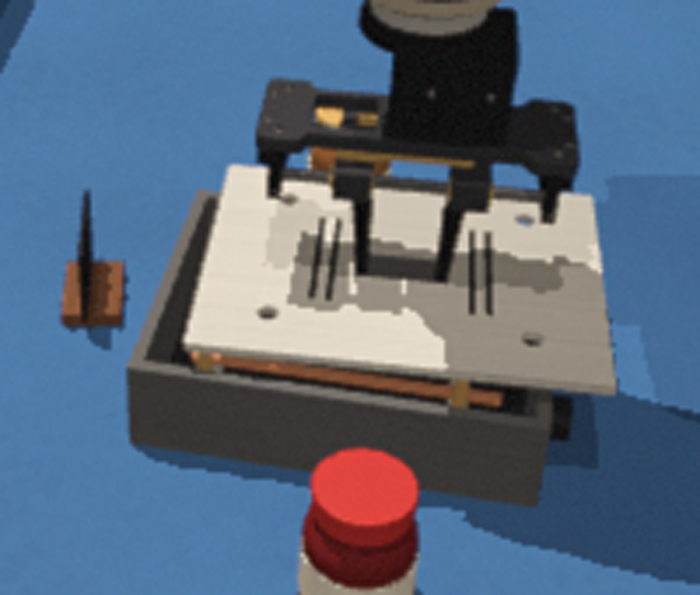

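The fingers are spread in the slot and hold the plate at about 7 N of vertical load. Next I move it towards the box pose.

```bash
python3 -c "
from h import *
go(495.7,83.3,59.4,1.467)"
```

```text
t 2.92 tool delta [10.7 29.1 -0. ] turn 0.062 F [-0.4 -1.9  7.7] open 0.438
```

>>> step_hand([
  [[3,7,-1,0.02,0.5],[6,15,-1,0.04,0.5],[9,23,-1,0.062,0.5],[10.7,29,-1,0.062,0.5],[10.7,29,-1,0.062,0.5]],
])

```text
t: 3.33
eef_pos: [495.9, 83.6, 59.5]
tcp_rot: [3.141, 0.0, 1.468]
ft_force: [0.7, -0.2, -4.4]
opening: 0.434
grip_force: 29.6
```

```bash
python3 - <<'E'
from h import *
go(495.7,83.3,59.4,1.467)
for n in("top","side","wrist"):
    i=cams.camera_info(n);p,d=cams.read_camera(n);cv2.imwrite(f"pics/{n}3.png",p[:,:,::-1]); print(n,i['origin'],i['attitude'])
    if n=="wrist":z=cv2.resize(p[70:290,130:450],None,fx=2.5,fy=2.5,interpolation=cv2.INTER_CUBIC);cv2.imwrite("pics/w3z.png",z[:,:,::-1])
E
```

```text
t 3.33 tool delta [-0.3 -0.2  0.1] turn 0.001 F [ 0.7 -0.2 -4.4] open 0.434
top [ 466.37538679   28.3429131  1139.70717878] [-3.00888274  0.00455753 -1.5926026 ]
side [506.78228393 786.38029894 600.21734491] [-2.17169679e+00  2.18317300e-03 -3.01746084e+00]
wrist [503.17336853 156.8066624  230.47196602] [ 2.87433237e+00 -3.36081885e-04 -1.02449508e-01]
```

View pics/w3z.png

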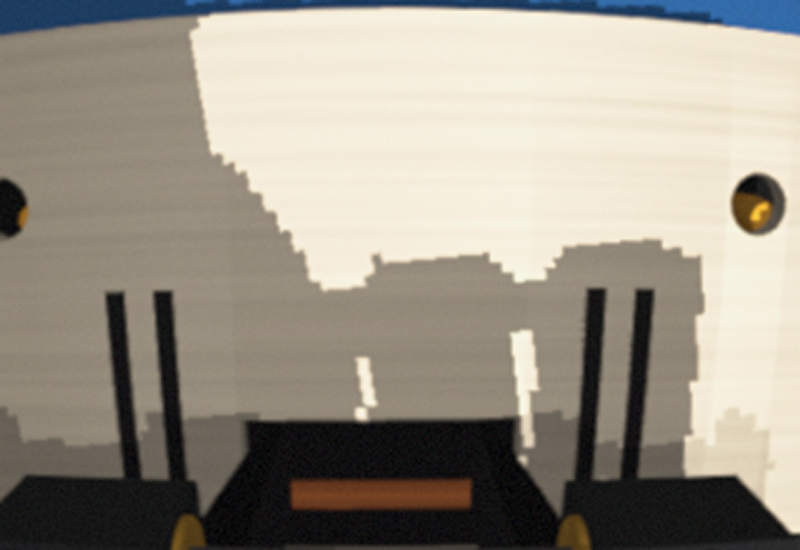

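The wrist view shows brass pins through both visible holes, at (757,205) and (10,210) in the crop. I enlarge both.

```bash
python3 - <<'E'
from h import *
p=cv2.imread("pics/wrist3.png"); a=p[137:171,112:150];b=p[135:169,414:452]
z=[cv2.resize(q,None,fx=10,fy=10,interpolation=cv2.INTER_CUBIC) for q in(a,b)]
cv2.imwrite("pics/h3.png",np.hstack(z))
E
```

```text
(no output)
```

View pics/h3.png

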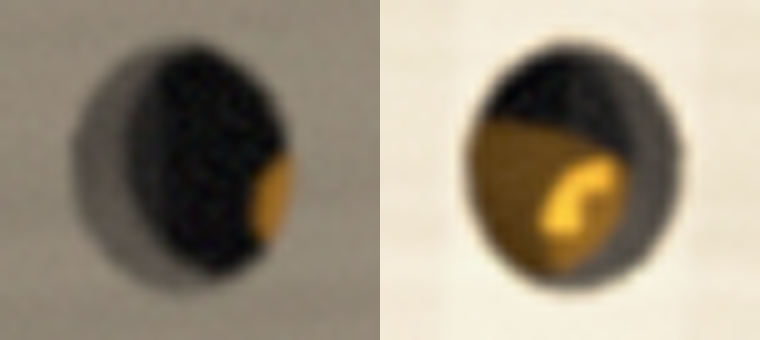

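The enlargement shows the left hole's centre at about (183,168), with the pin's left edge at x≈248. The right hole's centre is about (575,168), with the pin's top edge at y≈119 and the pin fairly central but to the left.

```bash
python3 - <<'E'
from h import *
i=cams.camera_info("wrist")
L=lambda x,y:(112+x/10-.45,137+y/10-.45); R=lambda x,y:(414+(x-380)/10-.45,135+y/10-.45)
hc=wplane(i,[L(183,168),R(575,168)],78.5)
lo=wplane(i,[L(205,160),R(545,160)],72.5)
Rz=Ro.from_euler('z',-.102).as_matrix()
def rel(p,h): return (p-h)@Rz
print('holes',hc.round(1),'spacing',np.linalg.norm(hc[0]-hc[1]),'ctr',(hc.mean(0)-Rz@[0,60,0]).round(1))
# hole edges check
print(np.ptp(wplane(i,[L(72,165),L(293,165),L(180,40),L(180,295)],78.5),axis=0))
for z in(72,66):
  print(z,'L left edge',rel(wplane(i,[L(248,195),L(270,155),L(268,240)],z),hc[0]).round(1)[:,:2].tolist(),'R top,right,',rel(wplane(i,[R(490,119),R(560,132),R(615,155),R(630,185)],z),hc[1]).round(1)[:,:2].tolist())
E
```

```text
holes [[425.9 153.5  78.5]
 [577.4 138.9  78.5]] spacing 152.26567069261284 ctr [495.5  86.5  78.5]
[12.71508116 12.76523771  0.        ]
72 L left edge [[0.5, -2.1], [2.0, -0.1], [1.5, -4.5]] R top,right, [[-2.0, 1.9], [2.2, 1.4], [5.6, 0.4], [6.7, -1.2]]
66 L left edge [[-2.3, -2.6], [-0.8, -0.5], [-1.3, -5.1]] R top,right, [[0.8, 1.5], [5.2, 1.1], [8.7, 0.0], [9.8, -1.6]]
```

The pin frame lies about +4 mm in x and −2 mm in y (box axes) from the holes, and both pins agree. I shift by that, then loosen.

>>> step_hand([
  [[-1,2,0,0,0.5],[-2,4,0.5,0,0.5],[-2,4,1,0,0.5],[-2,4,1,0,0.5]],
])

```text
t: 3.82
eef_pos: [498.6, 80.8, 58.3]
tcp_rot: [-3.141, 0.0, 1.467]
ft_force: [-0.3, -0.5, -7.0]
opening: 0.436
grip_force: 29.5
```

>>> step_hand([
  [[0,0,0,0,0.4],[0,0,0,0,0.36],[0,0,0,0,0.36],[0,0,0,0,0.36]],
])

```text
t: 4.15
eef_pos: [499.2, 81.0, 59.0]
tcp_rot: [3.141, -0.0, 1.467]
ft_force: [0.1, 0.6, -1.1]
opening: 0.366
grip_force: 0.0
```

```bash
python3 - <<'E'
from h import *
for n in("top","side","wrist"):
    p,d=cams.read_camera(n);cv2.imwrite(f"pics/{n}4.png",p[:,:,::-1])
    if n!="wrist":
        P=cloud(n,d); m=(p.min(2)>110)&(abs(P[...,0]-495)<125)&(abs(P[...,1]-87)<105)&(P[...,2]>50)&(P[...,2]<90); Q=P[m]
        print(n,m.sum(),np.median(Q[:,2]),np.linalg.lstsq(np.c_[Q[:,:2]-[495,87],np.ones(len(Q))],Q[:,2],rcond=None)[0])
p=cv2.imread("pics/wrist4.png");a=p[128:170,105:157];b=p[128:170,407:459]
cv2.imwrite("pics/h4.png",np.hstack([cv2.resize(q,None,fx=7,fy=7,interpolation=cv2.INTER_CUBIC) for q in(a,b)]))
E
```

```text
top 2084 65.2766577327643 [-1.31689345e-03  2.27803898e-04  6.53684254e+01]
side 4961 66.87332606655855 [-4.20244427e-04  1.01089976e-04  6.68717099e+01]
```

View pics/h4.png

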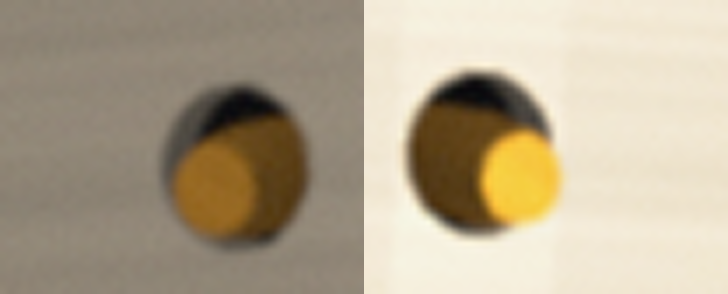

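Pins stand up through both holes, and the plate fell 12 mm (77.4→65.3, 78.8→66.9) and lies level. Next I shut the fingers, centre them in the slot and withdraw.

>>> step_hand([
  [[2,0,0,0,0.15],[4,0,0,0,0.15],[4,0,0,0,0.15],[4,0,-5,0,0.15],[4,0,-20,0,0.15]],
])

```text
t: 4.72
eef_pos: [498.4, 85.0, 77.7]
tcp_rot: [-3.139, 0.001, 1.467]
ft_force: [0.3, 0.4, -0.6]
opening: 0.155
grip_force: 0.0
```

>>> step_hand([
  [[0,0,-25,0,0.15],[0,0,-60,0,0.15],[0,0,-95,0,0.15],[0,0,-125,0,0.15],[0,0,-125,0,0.15]],
])

```text
t: 5.13
eef_pos: [501.1, 85.2, 209.3]
tcp_rot: [3.133, -0.001, 1.467]
ft_force: [0.6, -0.6, 0.1]
opening: 0.149
grip_force: 0.0
```

```bash
python3 - <<'E'
from h import *
for n in("top","side"):
    p,d=cams.read_camera(n);cv2.imwrite(f"pics/{n}5.png",p[:,:,::-1])
    P=cloud(n,d); m=(p.min(2)>110)&(abs(P[...,0]-495)<125)&(abs(P[...,1]-87)<105)&(P[...,2]>50)&(P[...,2]<90); Q=P[m]
    print(n,m.sum(),np.median(Q[:,2]),np.linalg.lstsq(np.c_[Q[:,:2]-[495,87],np.ones(len(Q))],Q[:,2],rcond=None)[0])
E
```

```text
top 1565 65.37752534968217 [-2.19138364e-03 -2.65991938e-03  6.52285370e+01]
side 5662 66.84834076839951 [-4.32170653e-04  3.98766212e-04  6.68244365e+01]
```

View pics/side5.png

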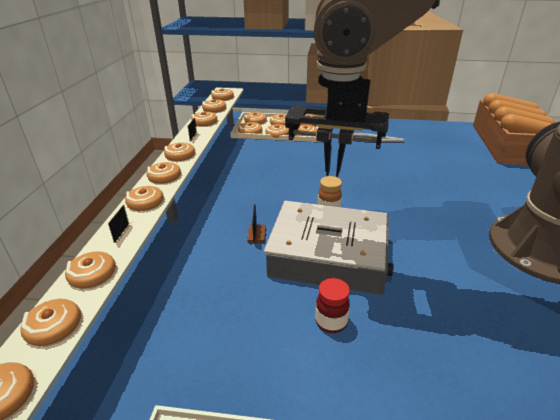

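The cover is flush on the box with all four pins showing in the holes. The jars at (333,305) and (330,190) and the tag at (257,225) haven't moved, and the gripper is clear.

```bash
python3 -c "
from cell import env, cams, state, job_done
print(job_done())"
```

```text
the job is handed in; nothing more can be done
None
```

The cover is seated flush over all four pins, the gripper is clear, the jars and price tag are untouched, and the job was handed in at about 5 s of the 72 s allowed; no verdict was returned.

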